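# Stage the doses and take off the grinder's cap, whichever way its thread runs

### The job

Get the coffee grinder ready for dosing: stand the tall tube in rack hole 1 (one dot), then the short tube in hole 2 (two dots), each pushed fully home and let go. Then take the cap off the grinder: it loosens by a quarter turn, but on some of these grinders the thread is left-handed, so try it both ways, turn it the way it gives and lift it off. Finish while still holding the cap in the gripper, level and still, with the end of its stem at least two centimetres clear above the throat; leave the third tube and the things around as they are.

Things in the scene. Friction and masses are not known exactly. Their poses are not given: they have to be found in the camera images.
- grinder: White and black coffee grinder, fixed, about 200 x 130 mm; origin on the table right below the axis of its round throat, z up, +x towards the spout. The throat is an aluminium collar 84 mm across, rim 200 mm above the table; on its -x side, 40 to 103 mm off the axis, the housing is 191 mm high, all else is below 150 mm.
- cap_knob (a point): Centre of the brown wooden grip bar on the loose cap (0.15 to 0.31 kg), on the throat axis, 227 mm above the table when the cap is on; z up. Bar 46 mm long (x), 18 mm thick (y: pinch it here from above), 36 mm high, standing on a black disc 82 mm across and 9 mm thick, whose top is 18 mm below this point.
- cap_foot (a point): Lower end of the cap's stem, on its axis, 55 mm below cap_knob, same axes; 172 mm above the table when the cap is on. A crossbar here (54 x 10 mm, parallel to the grip bar) is caught under two tabs in the throat: locked, the cap rises only 4 mm.
- rack: Fixed wooden rack block 64 (x) x 172 (y) x 40 (z) mm; origin at the centre of its underside, z up. Three blind round holes in a row along y, 52 mm apart, 29 mm across, 30 mm deep, with one, two and three dots beside them on the +x side.
- rack_hole0 (a point): Hole 1 (one dot, the +y end of the rack): centre of its mouth, 40 mm above the table.
- rack_hole1 (a point): Hole 2 (two dots, the middle): centre of its mouth, 40 mm above the table.
- rack_hole2 (a point): Hole 3 (three dots, the -y end): centre of its mouth; holds the third tube.
- tall_mid (a point): Tall dose tube, aluminium with a cork: 26 mm across, 110 mm high, standing loose on the table. Point at its centre, half-way up (55 mm). In the hole its foot is 10 mm above the table, and 80 mm of it stands out.
- short_mid (a point): Short dose tube, the same but 85 mm high. Point at its centre, half-way up (42.5 mm). In the hole 55 mm of it stands out, so it is best gripped in its upper third.
- third_mid (a point): Third tube, 97 mm high, already standing in hole 3; to be left alone. Point at its centre, half-way up.
- cup: White mug 72 mm across, 60 mm high, loose, to be left alone; origin at the centre of its underside.
- tamper: Steel coffee tamper 58 mm across, 85 mm high, loose, to be left alone; origin at the centre of its underside.
- pitcher: Steel milk pitcher 90 mm across, 100 mm high, loose, to be left alone; origin at the centre of its underside.
- tall: The tall tube's body; origin at the centre of its foot.
- short: The short tube's body; origin at the centre of its foot.
- cap: The cap; origin on its axis, underside of the disc, 27 mm below cap_knob. Starts locked, its x within 3 degrees of the grinder's. It is free after 60 to 110 degrees (80 is best) of turn one way, counter-clockwise or clockwise, drawn anew each time and hidden from outside; the other way a hard stop comes at 9 to 16 degrees. It turns almost freely until then and, once free, lifts straight up.
Mind the look-alikes: they are no part of the job. Leave any turquoise look-alike of the cap alone.

How it is judged:
By the outcome, as a careful person would: the job done as asked, in the order asked, and still so for the second after the job is handed in, while the arm keeps its last pose, push and grip.
It also fails if it takes over 72 s, if anything falls off the work surface, if the arm or the gripper's body presses on something with over 40 N, if the wrist force passes 120 N, or if a joint passes its speed limit or range.

### The arm

A 6-joint arm with a two-finger parallel gripper is mounted at the origin on the work surface. World frame = base frame: x ahead of the robot, y to its left, z up, the work surface at z = 0. Lengths are in m, angles in degrees, forces in N, time in s.
With the tool pointing down it reaches from about 0.3 to 0.875 m from the base axis. Payload 6.4 kg.
Tool frame: the origin (TCP) lies midway between the tips of the shut fingers; the grasp point (between the pads) lies 19 mm behind it; y points along the fingers, z is the direction in which the jaws open and shut, and the axes are right-handed (so a half turn about y gives the same grasp; the last joint's range is limited). The gripper opens to 85 mm and grips with 20 to 120 N. Pads are 22 mm wide; open, the fingers measure 114 mm over their backs; the gripper's body (76 mm by 85 mm) begins 54 mm behind the grasp point. The pads swing forward as they close: fully open they stand 13 mm farther back than shut.
Start: joints at [54.185, 10.359, 92.074, -0, 77.567, -11.82], TCP at [0.234, 0.525, 0.231] pointing down, gripper open.
Joint ranges: [-171.53, 171.53], [-51.25, 118.39], [17.06, 147.69], [-65.23, 245.23], [0, 150.52], [-178.68, 178.68]. Speed limits (degrees/s): [147.25, 147.25, 172.46, 180, 180, 180].

### API

Orientations are given as [roll, pitch, yaw] about the fixed x, y, z axes, in that order (R = Rz(yaw) Ry(pitch) Rx(roll)).
In Python, from plant import robot, imaging gives the robot as it stands.
- The arm moves only by the shell command python3 -m handwheel 'ROWS' [FORCE]. ROWS is JSON, a list of rows, each a list of 3 entries, a list of its own where there are three numbers: the shift along the tool's x, y, z in cm, then the turn, a rotation vector about the tool's x, y, z in degrees, then the opening, from 0 (shut) to 1 (fully open). A call has 1 to 20 rows; each row is the pose to reach, as a shift and turn from the pose commanded when the call began, along the tool's axes at that moment; what a row does not reach only later rows make up. A row lasts 1/12 s, in which the tool goes at most 41.7 mm and 7.16 degrees, less where a joint would pass 70% of its speed; a pose out of reach is approached as far as the arm can. A call with a gripper value outside its range is refused whole. The fingers move at their own pace and stop on an object; FORCE is the grip in N (left out, the last holds). Time passes only in rows, so rows that repeat a pose let the fingers close. It gives the time, the measured TCP pose, the force and the opening at its end, in the units of the state.
- robot.get_state(): the state, without advancing time (a new reading comes with each control period).
- imaging.get_image(name): name is "side" or "top"; returns the picture (384x512x3 uint8, blue, green, red); there is no depth.
- imaging.camera_params(name): a dict with "K" (3x3 intrinsics, pixels), "pose" (4x4, takes a point from camera to world coordinates). Camera axes: x right, y down, z forward; pixel columns grow to the right and rows downward; lengths in m; the calibration is good to about 2 mm. A picture is of the moment at which its call begins. camera_params takes no time and is no camera call.
- robot.hand_in(): hands the job in, once; it reports no verdict.
The state is a dict: "clock": time; "joint_positions": joint angles; "joint_vel": joint speeds; "joint_efforts": joint torques, N m; "ee_pos": TCP position; "tool_rot": TCP orientation; "ft_force": force on the tool from outside, world axes, zero at the start; "moment": the same for the moment, N m; "gripper_width": opening from 0.0 (shut) to 1.0 (fully open).
Only numpy, scipy, OpenCV 4.12 (cv2) and the standard library are available. Lean on these libraries where they do the work, as an engineer would, in place of code of your own. Each camera call takes 0.05 s, during which the arm holds its last target.

## Working session

There is one attempt and no reset: what is moved stays moved. The work goes in short steps, Python scripts to look and compute and a shell command to move; the robot and the scene stay as the last step left them, time stands still between calls to the robot, and variables do not carry over. Pictures are saved under pics/ and viewed, and the job is handed in when it is done.

```bash
ls; mkdir -p pics; python3 - <<'E'
from plant import robot, imaging
import cv2, numpy as np
for n in("side","top"):
    cv2.imwrite(f"pics/{n}0.png",imaging.get_image(n)); p=imaging.camera_params(n); print(n,np.round(p["K"],1).tolist(),np.round(p["pose"],4).tolist())
print(robot.get_state())
E
```

```text
pics
side [[370.2, 0.0, 258.7], [0.0, 370.2, 190.9], [0.0, 0.0, 1.0]] [[0.9925, -0.0693, 0.1004, 0.4636], [-0.1218, -0.6119, 0.7815, -0.8668], [0.0073, -0.7879, -0.6157, 0.7679], [0.0, 0.0, 0.0, 1.0]]
top [[419.1, 0.0, 252.3], [0.0, 419.1, 188.9], [0.0, 0.0, 1.0]] [[0.0127, -0.9977, 0.0672, 0.5011], [-0.9999, -0.0134, -0.0097, -0.0983], [0.0106, -0.0671, -0.9977, 1.598], [0.0, 0.0, 0.0, 1.0]]
{'clock': 0.1, 'joint_positions': array([ 5.41847457e+01,  1.03973194e+01,  9.21252433e+01, -1.00312375e-03,
        7.75674922e+01, -1.18191651e+01]), 'joint_vel': array([ 0.0335162 , -0.15330747, -0.19788194,  0.12132055, -0.09356398,
       -0.1058024 ]), 'joint_efforts': array([ 2.89325235e-04, -4.45876908e+01, -3.52236772e+01, -3.54831636e-04,
        4.12986192e-03, -4.00461556e-05]), 'ee_pos': array([0.23352493, 0.52490713, 0.23048312]), 'tool_rot': array([-9.00883462e+01,  1.74868557e-02, -2.39958859e+01]), 'ft_force': array([ 0.16364926,  0.35911464, -0.96556565]), 'moment': array([-0.01628438, -0.03582845, -0.00021155]), 'gripper_width': 1.0002229838826544}
```

View pics/side0.png

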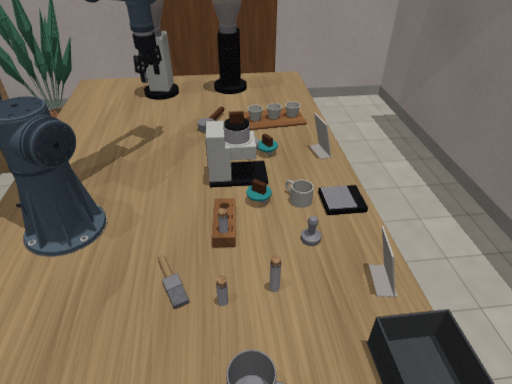

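View pics/top0.png

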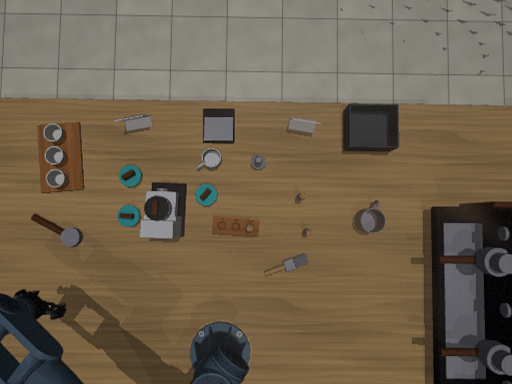

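The side view shows the tall tube at about (275,274), the short one at (222,290), and the rack at (225,222) with the third tube at its near end. The grinder with its black-disc cap is at (236,127). Turquoise look-alikes are at (260,190) and (267,145) in the side view. In the top view, turquoise ones are at (130,176), (129,215) and (206,194), and the real cap is at (158,208). Next I'll zoom in on these.

```bash
python3 - <<'E'
import cv2, numpy as np
t=cv2.imread("pics/top0.png"); s=cv2.imread("pics/side0.png")
cv2.imwrite("pics/c1.png",cv2.resize(t[160:260,120:320],None,fx=4,fy=4,interpolation=cv2.INTER_CUBIC))
a=cv2.resize(s[90:310,190:330],None,fx=2.7,fy=2.7,interpolation=cv2.INTER_CUBIC)
cv2.imwrite("pics/c2.png",a)
E
```

```text
(no output)
```

View pics/c1.png

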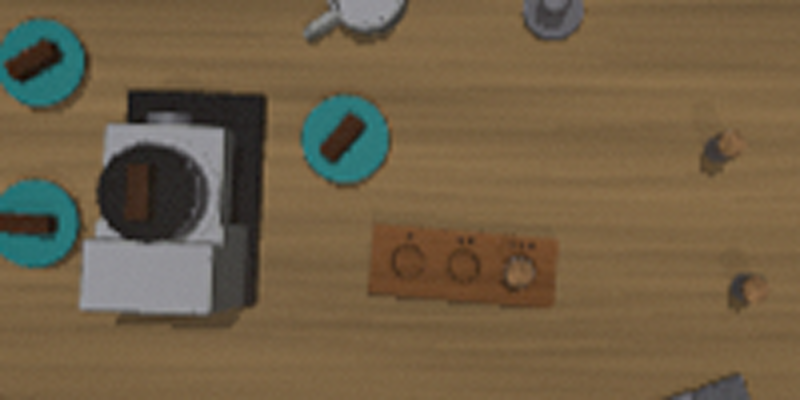

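View pics/c2.png

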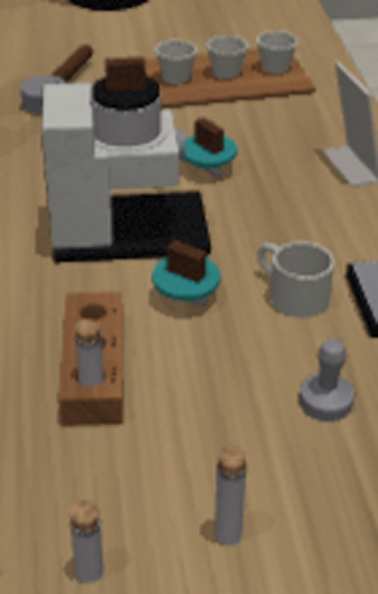

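The crops confirm the choices. Hole 1 (one dot) is the left one in the top view, hole 2 is in the middle, and the third tube stands in hole 3. The real cap is the black disc with the brown bar on the grinder. Next I'll measure these properly.

```bash
cat > h.py <<'E'
import cv2, numpy as np
from plant import robot, imaging
P={n:imaging.camera_params(n) for n in("side","top")}
def ray(n,u,v):
    p=P[n]; T=np.array(p["pose"]); d=T[:3,:3]@np.linalg.solve(np.array(p["K"]),[u,v,1.]); return T[:3,3],d
def onz(n,u,v,z):
    o,d=ray(n,u,v); return o+d*(z-o[2])/d[2]
def tri(a,b):
    o1,d1=ray("top",*a);o2,d2=ray("side",*b)
    s=np.linalg.lstsq(np.c_[d1,-d2],o2-o1,rcond=None)[0]
    p,q=o1+s[0]*d1,o2+s[1]*d2; return (p+q)/2,np.linalg.norm(p-q)
def proj(n,X):
    p=P[n];T=np.linalg.inv(np.array(p["pose"])); c=T[:3,:3]@np.array(X)+T[:3,3]; q=np.array(p["K"])@c; return q[:2]/q[2]
E
python3 - <<'E'
from h import *
t=cv2.imread("pics/top0.png"); s=cv2.imread("pics/side0.png")
def blobs(im,box,lo,hi,amin=8):
    x0,y0,x1,y1=box; h=cv2.cvtColor(im[y0:y1,x0:x1],cv2.COLOR_BGR2HSV)
    m=cv2.inRange(h,np.array(lo),np.array(hi))
    n,l,st,c=cv2.connectedComponentsWithStats(m)
    return [(np.round(c[i]+[x0,y0],1).tolist(),(st[i][:4]+[x0,y0,0,0]).tolist(),int(st[i][4])) for i in range(1,n) if st[i][4]>=amin],m
for nm,im,pts in(("top",t,[(300,196),(302,197),(306,232),(250,227),(155,208),(230,219)]),("side",s,[(275,261),(222,279),(223,211),(237,118)])):
    h=cv2.cvtColor(im,cv2.COLOR_BGR2HSV)
    for p in pts: print(nm,p,h[p[1],p[0]],im[p[1],p[0]])
a=np.hstack([cv2.resize(t[y:y+25,x:x+25],(260,260),interpolation=cv2.INTER_NEAREST) for x,y in((288,185),(294,220),(240,214))])
b=np.hstack([cv2.resize(s[y:y+50,x:x+50],(260,260),interpolation=cv2.INTER_NEAREST) for x,y in((250,250),(197,265),(212,100))])
cv2.imwrite("pics/z1.png",np.vstack([a,b]))
c=np.hstack([cv2.resize(t[y:y+50,x:x+50],(390,390),interpolation=cv2.INTER_CUBIC) for x,y in((211,202),(133,180))])
cv2.imwrite("pics/z2.png",c)
E
```

```text
top (300, 196) [ 16 128 126] [ 63  96 126]
top (302, 197) [ 16 133 121] [ 58  92 121]
top (306, 232) [ 15 127 110] [ 55  83 110]
top (250, 227) [ 15 130 112] [ 55  84 112]
top (155, 208) [ 11 126  67] [34 46 67]
top (230, 219) [ 13 156 116] [ 45  76 116]
side (275, 261) [ 15 109 162] [ 93 128 162]
side (222, 279) [ 15 109 141] [ 81 111 141]
side (223, 211) [ 15 113 145] [ 81 113 145]
side (237, 118) [ 12 174  41] [13 24 41]
```

View pics/z1.png

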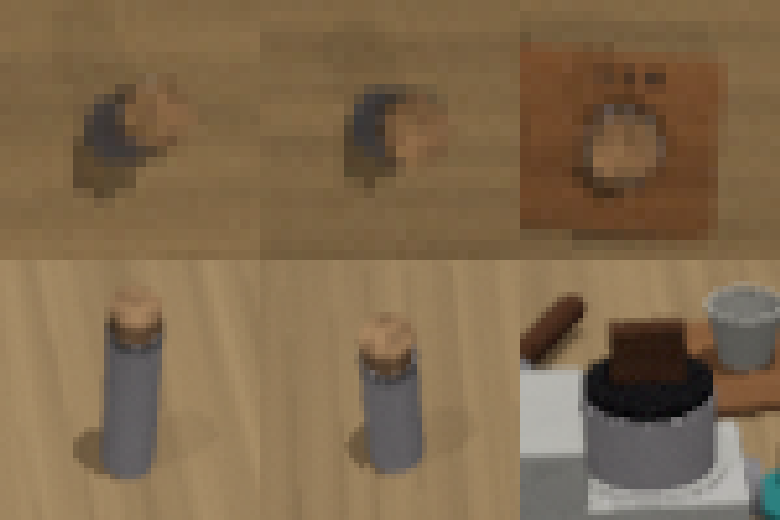

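View pics/z2.png

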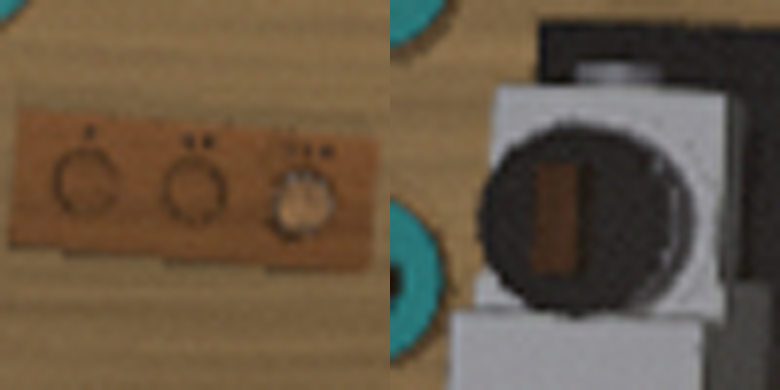

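```bash
python3 - <<'E'
from h import *
t=cv2.imread("pics/top0.png"); s=cv2.imread("pics/side0.png")
# side: grey tube bodies by low saturation
hs=cv2.cvtColor(s,cv2.COLOR_BGR2HSV)
for nm,(x0,y0,x1,y1),H in(("tall",(262,250,292,296),.11),("short",(210,268,236,308),.085)):
    h=hs[y0:y1,x0:x1]; m=(h[...,1]<70).astype(np.uint8)
    n,l,st,c=cv2.connectedComponentsWithStats(m); i=1+np.argmax(st[1:,4]); ys,xs=np.where(l==i)
    print(nm,"side body bbox",st[i][:4]+[x0,y0,0,0],"centroid",c[i]+[x0,y0])
    for r in range(ys.min(),ys.max()+1,4): k=xs[ys==r]; print(r+y0,k.min()+x0,k.max()+x0,end='; ')
    print()
def g(n,u,v,z): print(n,(u,v),np.round(onz(n,u,v,z),4))
g("top",302.4,195.5,.108); g("top",308.1,232,.083)
# top rack orange
ht=cv2.cvtColor(t,cv2.COLOR_BGR2HSV)
m=cv2.inRange(ht[210:245,205:270],np.array([5,145,60]),np.array([14,255,255]))
cs,_=cv2.findContours(m,cv2.RETR_EXTERNAL,cv2.CHAIN_APPROX_NONE); c=max(cs,key=cv2.contourArea)
r=cv2.minAreaRect(c); print(r, cv2.boxPoints(r)+[205,210])
bx=cv2.boxPoints(r)+np.array([205,210]); w=np.array([onz("top",*p,.04) for p in bx]); print(np.round(w,4), w.mean(0), [np.linalg.norm(w[i]-w[i-1]) for i in range(4)])
# holes by eye: crop z2, 7.8 px/px
for (u,v) in((86,184),(195,190)): g("top",211+u/7.8-.5,202+v/7.8-.5,.04)
for (u,v) in((304,203),): g("top",211+u/7.8-.5,202+v/7.8-.5,.107)
# cap bar top (z=.245), disc (top .209)
for (u,v) in((558-390,219),(558-390,162),(558-390,276)): g("top",133+u/7.8-.5,180+v/7.8-.5,.245)
g("top",133+(583-390)/7.8-.5,180+219/7.8-.5,.209)
m=cv2.inRange(ht[190:225,140:175],np.array([5,90,40]),np.array([14,255,110]))
m2=m.copy();n,l,st,cc=cv2.connectedComponentsWithStats(m2)
for i in range(1,n):
    if st[i][4]>15:
        ys,xs=np.where(l==i); r=cv2.minAreaRect(np.c_[xs,ys].astype(np.float32)); print("bar",st[i],cc[i]+[140,190],r); g("top",*(cc[i]+[140,190]),.245)
E
```

```text
tall side body bbox [269 263  12  29] centroid [274.47445255 277.56934307]
263 270 270; 267 270 280; 271 270 280; 275 270 279; 279 270 279; 283 270 279; 287 269 279; 291 272 276; 
short side body bbox [216 282  12  24] centroid [222.07177033 294.90909091]
282 226 226; 286 216 226; 290 217 227; 294 217 227; 298 217 227; 302 218 227; 
top (302.4, 195.5) [ 0.5802 -0.2917  0.108 ]
top (308.1, 232) [ 0.4501 -0.3162  0.083 ]
((30.406898498535156, 16.11724281311035), (46.007198333740234, 17.273462295532227), 4.763641834259033) [[211.76551819 232.81379509]
 [213.20000076 215.60000038]
 [259.04827881 219.42069054]
 [257.61379623 236.63448524]]
[[ 0.4412  0.0342  0.04  ]
 [ 0.5048  0.0301  0.04  ]
 [ 0.4928 -0.14    0.04  ]
 [ 0.4293 -0.1355  0.04  ]] [ 0.46701851 -0.05279196  0.04      ] [np.float64(0.17007193632648673), np.float64(0.0636856400453484), np.float64(0.17054531434657186), np.float64(0.06371915325478175)]
top (221.52564102564102, 225.0897435897436) [ 0.4701 -0.0013  0.04  ]
top (235.5, 225.85897435897436) [ 0.4679 -0.0531  0.04  ]
top (249.47435897435898, 227.52564102564102) [ 0.4641 -0.1046  0.107 ]
top (154.03846153846155, 207.57692307692307) [0.5276 0.2039 0.245 ]
top (154.03846153846155, 200.26923076923077) [0.5511 0.2046 0.245 ]
top (154.03846153846155, 214.8846153846154) [0.5042 0.2032 0.245 ]
top (157.24358974358975, 207.57692307692307) [0.5285 0.2014 0.209 ]
bar [11 11  6 14 77] [153.72727273 207.7012987 ] ((13.5, 17.5), (13.0, 5.0), 90.0)
top (np.float64(153.72727272727272), np.float64(207.7012987012987)) [0.5272 0.2049 0.245 ]
```

```bash
cat >> h.py <<'E'
from scipy.spatial.transform import Rotation as Ro
def go(x,y,z,psi,w=None):
    s=robot.get_state(); R=Ro.from_euler("xyz",s["tool_rot"],degrees=True)
    d=R.inv().apply(np.array([x,y,z])-s["ee_pos"])*100
    t=(R.inv()*Ro.from_euler("xyz",[-90,0,psi],degrees=True)).as_rotvec(degrees=True)
    print("from",np.round(s["ee_pos"],4),np.round(s["tool_rot"],2),"shift cm",np.round(d,2),"turn",np.round(t,1))
E
python3 - <<'E'
from h import *
print("tall foot/top", proj("side",[.5802,-.2917,0]),proj("side",[.5802,-.2917,.11]),proj("side",[.5802,-.2917,.055]))
print("short", proj("side",[.4501,-.3162,0]),proj("side",[.4501,-.3162,.085]),proj("side",[.4501,-.3162,.0425]))
print("cap", proj("side",[.5275,.204,.245]),proj("side",[.5275,.204,.209]))
print("third top",proj("side",[.4635,-.1047,.107]))
print("hole1",proj("side",[.4707,-.001,.04]), "ccam top tall foot", proj("top",[.5802,-.2917,0]))
go(.58,-.292,.33,-94); 
E
```

```text
tall foot/top [274.5517853  288.02498448] [276.13614676 258.58344659] [275.31416211 273.85804955]
short [223.3378954 301.348333 ] [221.43095329 278.96847421] [222.41291981 290.4928261 ]
cap [236.17580949 112.23208989] [236.51391734 122.54297172]
third top [222.57846483 210.99214524]
hole1 [224.56002615 205.12494507] ccam top tall foot [298.71809934 196.93874206]
from [0.2335 0.5249 0.2305] [-9.009e+01  2.000e-02 -2.400e+01] shift cm [ 64.87  -9.88 -60.56] turn [ 0.1 70.   0. ]
```

```bash
python3 -m handwheel '[[[0,-5,0],[0,0,0],1],[[4,-9.9,-4],[0,5,0],1],[[64.9,-9.9,-60.6],[0,70,0],1],[[64.9,-9.9,-60.6],[0,70,0],1],[[64.9,-9.9,-60.6],[0,70,0],1],[[64.9,-9.9,-60.6],[0,70,0],1],[[64.9,-9.9,-60.6],[0,70,0],1],[[64.9,-9.9,-60.6],[0,70,0],1],[[64.9,-9.9,-60.6],[0,70,0],1],[[64.9,-9.9,-60.6],[0,70,0],1],[[64.9,-9.9,-60.6],[0,70,0],1],[[64.9,-9.9,-60.6],[0,70,0],1],[[64.9,-9.9,-60.6],[0,70,0],1],[[64.9,-9.9,-60.6],[0,70,0],1],[[64.9,-9.9,-60.6],[0,70,0],1],[[64.9,-9.9,-60.6],[0,70,0],1],[[64.9,-9.9,-60.6],[0,70,0],1],[[64.9,-9.9,-60.6],[0,70,0],1],[[64.9,-9.9,-60.6],[0,70,0],1],[[64.9,-9.9,-60.6],[0,70,0],1]]' 40
python3 -c "
from h import *
go(.58,-.292,.20,-94)"
```

```text
clock: 1.77
ee_pos: [0.5378, -0.1939, 0.3263]
tool_rot: [-90.0, 0.0, -94.0]
ft_force: [0.7, 0.9, 0.7]
gripper_width: 0.999
from [ 0.5378 -0.1939  0.3263] [-9.003e+01  3.000e-02 -9.402e+01] shift cm [ 9.5  12.62  4.9 ] turn [ 0. -0. -0.]
```

```bash
python3 -m handwheel '[[[9.5,4,4.9],[0,0,0],1],[[9.5,4,4.9],[0,0,0],1],[[9.5,4,4.9],[0,0,0],1],[[9.5,12.6,4.9],[0,0,0],1],[[9.5,12.6,4.9],[0,0,0],1],[[9.5,12.6,4.9],[0,0,0],1],[[9.5,12.6,4.9],[0,0,0],1]]'
python3 -c "
from h import *
cv2.imwrite('pics/s1.png',cv2.resize(imaging.get_image('side')[150:310,190:350],None,fx=3.7,fy=3.7,interpolation=cv2.INTER_CUBIC))
cv2.imwrite('pics/t1.png',cv2.resize(imaging.get_image('top')[150:260,200:340],None,fx=4,fy=4,interpolation=cv2.INTER_CUBIC))
go(.58,-.292,.056,-94)"
```

```text
clock: 2.35
ee_pos: [0.5778, -0.2886, 0.1972]
tool_rot: [-90.4, 0.3, -94.0]
ft_force: [0.1, 0.8, 1.1]
gripper_width: 0.999
from [ 0.5808 -0.2904  0.2032] [-8.988e+01 -8.000e-02 -9.397e+01] shift cm [ 0.15 14.72 -0.1 ] turn [-0.1  0.   0.1]
```

View pics/s1.png

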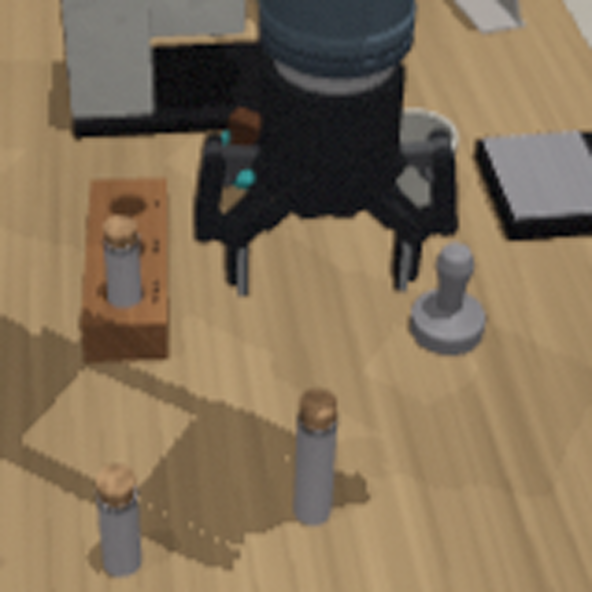

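View pics/t1.png

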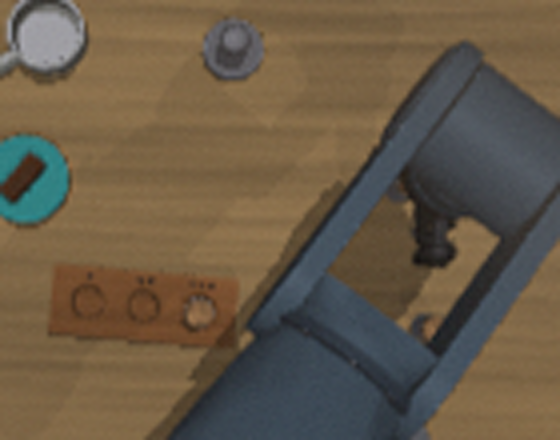

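The side view shows the open fingers around columns 256 to 298, above the tall tube at about (275,275), and in line with it. I'll go down and close.

```bash
python3 -m handwheel '[[[0.1,4,-0.1],[0,0,0],1],[[0.1,8,-0.1],[0,0,0],1],[[0.1,11,-0.1],[0,0,0],1],[[0.1,13.5,-0.1],[0,0,0],1],[[0.1,14.7,-0.1],[0,0,0],1],[[0.1,14.7,-0.1],[0,0,0],1],[[0.1,14.7,-0.1],[0,0,0],0],[[0.1,14.7,-0.1],[0,0,0],0],[[0.1,14.7,-0.1],[0,0,0],0],[[0.1,14.7,-0.1],[0,0,0],0],[[0.1,14.7,-0.1],[0,0,0],0],[[0.1,14.7,-0.1],[0,0,0],0],[[0.1,14.7,-0.1],[0,0,0],0],[[0.1,14.7,-0.1],[0,0,0],0],[[0.1,14.7,-0.1],[0,0,0],0]]' 40
python3 -c "
from h import *
cv2.imwrite('pics/s2.png',cv2.resize(imaging.get_image('side')[200:310,220:330],None,fx=5,fy=5,interpolation=cv2.INTER_CUBIC))
go(.4707,-.001,.20,-94)"
```

```text
clock: 3.7
ee_pos: [0.5797, -0.2916, 0.0554]
tool_rot: [-89.9, -0.1, -94.0]
ft_force: [-0.3, 1.6, 7.0]
gripper_width: 0.297
from [ 0.5797 -0.2916  0.0554] [-8.989e+01 -7.000e-02 -9.400e+01] shift cm [-28.21 -14.52 -12.87] turn [-0.1  0.   0.1]
```

View pics/s2.png

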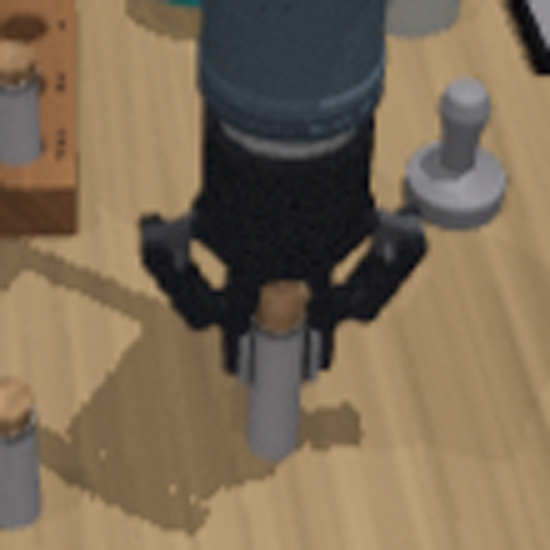

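The tall tube is held between the pads near (275,275), at a width of about 25 mm. I'll lift it and carry it above hole 1.

```bash
python3 -m handwheel '[[[0,-4,0],[0,0,0],0],[[0,-8,0],[0,0,0],0],[[0,-12,0],[0,0,0],0],[[-2,-14.5,-1],[0,0,0],0],[[-28.2,-14.5,-12.9],[0,0,0],0],[[-28.2,-14.5,-12.9],[0,0,0],0],[[-28.2,-14.5,-12.9],[0,0,0],0],[[-28.2,-14.5,-12.9],[0,0,0],0],[[-28.2,-14.5,-12.9],[0,0,0],0],[[-28.2,-14.5,-12.9],[0,0,0],0],[[-28.2,-14.5,-12.9],[0,0,0],0],[[-28.2,-14.5,-12.9],[0,0,0],0],[[-28.2,-14.5,-12.9],[0,0,0],0],[[-28.2,-14.5,-12.9],[0,0,0],0],[[-28.2,-14.5,-12.9],[0,0,0],0],[[-28.2,-14.5,-12.9],[0,0,0],0]]'
python3 -c "
from h import *
cv2.imwrite('pics/s3f.png',imaging.get_image('side'))
s=cv2.imread('pics/s3f.png')
cv2.imwrite('pics/s3.png',cv2.resize(s[120:250,170:280],None,fx=4.5,fy=4.5,interpolation=cv2.INTER_CUBIC))
st=robot.get_state(); print(st['ee_pos'],st['tool_rot'],st['ft_force'])
e=st['ee_pos']; print(proj('side',e-[0,0,.0554]),proj('side',[.4707,-.001,.04]))
go(.4707,-.001,.11,-94)"
```

```text
clock: 5.08
ee_pos: [0.4702, -0.0018, 0.1988]
tool_rot: [-90.0, -0.0, -94.1]
ft_force: [-0.0, -0.0, -1.5]
gripper_width: 0.291
[ 0.47015363 -0.00176121  0.19869228] [-9.00090098e+01 -5.30681970e-03 -9.40999544e+01] [ 0.21272511 -0.31759651 -0.76961967]
[222.60085773 177.77622129] [224.56002615 205.12494507]
from [ 0.4702 -0.0018  0.1987] [-9.001e+01 -1.000e-02 -9.410e+01] shift cm [-0.08  8.87  0.05] turn [ 0.  -0.1  0. ]
```

View pics/s3.png

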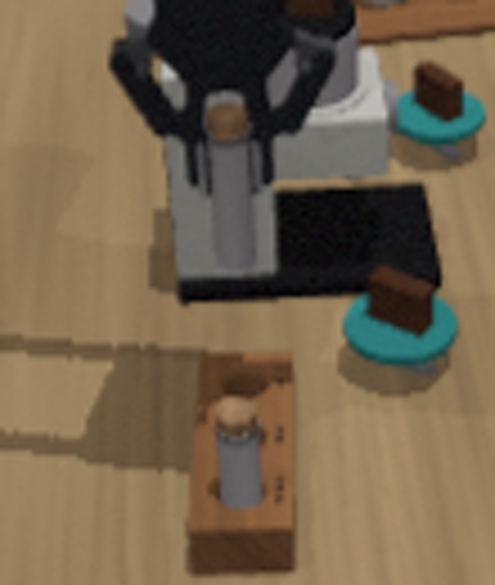

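The tube hangs upright, with its foot at about (222,179) in the side view. Hole 1's mouth is at about (224,204). I'll lower to just above the mouth and compare.

```bash
python3 -m handwheel '[[[-0.1,4,0.1],[0,0,0],0],[[-0.1,7,0.1],[0,0,0],0],[[-0.1,9.0,0.1],[0,0,0],0],[[-0.1,9.7,0.1],[0,0,0],0],[[-0.1,9.7,0.1],[0,0,0],0],[[-0.1,9.7,0.1],[0,0,0],0]]'
python3 -c "
from h import *
s=imaging.get_image('side');t=imaging.get_image('top')
cv2.imwrite('pics/s4.png',cv2.resize(s[150:240,190:260],None,fx=6,fy=6,interpolation=cv2.INTER_CUBIC))
cv2.imwrite('pics/t4.png',cv2.resize(t[190:250,190:270],None,fx=6,fy=6,interpolation=cv2.INTER_CUBIC))
go(.4707,-.001,.09,-94)"
```

```text
clock: 5.63
ee_pos: [0.4714, -0.0003, 0.1023]
tool_rot: [-90.0, -0.0, -94.0]
ft_force: [0.5, 0.0, 0.1]
gripper_width: 0.288
from [ 4.723e-01 -3.000e-04  1.034e-01] [-8.983e+01 -3.000e-02 -9.402e+01] shift cm [ 0.08  1.34 -0.16] turn [-0.2 -0.   0. ]
```

View pics/s4.png

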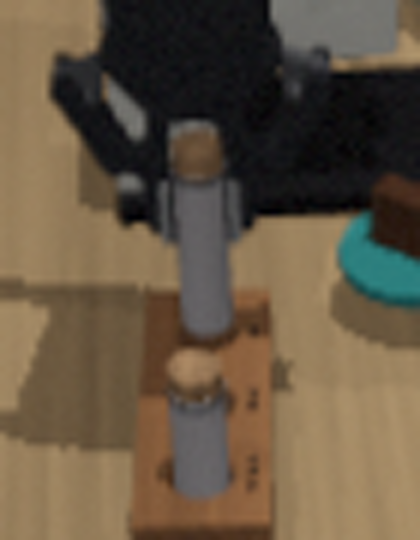

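View pics/t4.png

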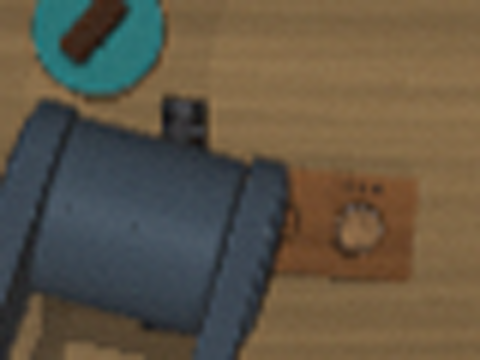

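```bash
python3 -m handwheel '[[[0.05,0.3,-0.1],[0,0,0],0],[[0.05,0.7,-0.1],[0,0,0],0],[[0.05,1.0,-0.1],[0,0,0],0],[[0.05,1.3,-0.1],[0,0,0],0]]'
python3 -c "
from h import *
go(.4707,-.001,.066,-94)"
```

```text
clock: 6.07
ee_pos: [0.4699, -0.0002, 0.0888]
tool_rot: [-90.0, -0.0, -94.0]
ft_force: [1.0, 0.4, -0.5]
gripper_width: 0.291
from [ 4.699e-01 -2.000e-04  8.880e-02] [-8.997e+01 -1.000e-02 -9.399e+01] shift cm [0.08 2.28 0.08] turn [-0.  0.  0.]
```

The foot is already about 6 mm below the mouth with no contact force. I'll keep lowering.

```bash
python3 -m handwheel '[[[0.05,0.5,0.05],[0,0,0],0],[[0.05,1.0,0.05],[0,0,0],0],[[0.05,1.5,0.05],[0,0,0],0],[[0.05,2.0,0.05],[0,0,0],0],[[0.05,2.2,0.05],[0,0,0],0],[[0.05,2.4,0.05],[0,0,0],0],[[0.05,2.5,0.05],[0,0,0],0]]'

```

```text
clock: 6.65
ee_pos: [0.4703, -0.0007, 0.0653]
tool_rot: [-90.1, -0.0, -94.0]
ft_force: [-10.8, 2.3, 29.4]
gripper_width: 0.294
```

```bash
python3 -m handwheel '[[[0,-0.1,0],[0,0,0],0.8],[[0,-0.1,0],[0,0,0],0.8],[[0,-0.1,0],[0,0,0],0.8],[[0,-0.1,0],[0,0,0],0.8],[[0,-0.1,0],[0,0,0],0.8],[[0,-0.1,0],[0,0,0],0.8],[[0,-4,0],[0,0,0],1],[[0,-8,0],[0,0,0],1],[[0,-12,0],[0,0,0],1],[[0,-15,0],[0,0,0],1]]'
python3 -c "
from h import *
go(.45,-.316,.19,-94)"
```

```text
clock: 7.48
ee_pos: [0.4709, -0.0008, 0.2169]
tool_rot: [-89.9, -0.0, -94.0]
ft_force: [1.0, 0.1, -0.9]
gripper_width: 1.001
from [ 0.4709 -0.0008  0.2169] [-8.986e+01 -3.000e-02 -9.399e+01] shift cm [31.59  2.71  0.1 ] turn [-0.1  0.   0. ]
```

```bash
python3 -m handwheel '[[[31.6,1,0.1],[0,0,0],1],[[31.6,1,0.1],[0,0,0],1],[[31.6,1,0.1],[0,0,0],1],[[31.6,1,0.1],[0,0,0],1],[[31.6,1,0.1],[0,0,0],1],[[31.6,2.7,0.1],[0,0,0],1],[[31.6,2.7,0.1],[0,0,0],1],[[31.6,2.7,0.1],[0,0,0],1],[[31.6,2.7,0.1],[0,0,0],1],[[31.6,2.7,0.1],[0,0,0],1],[[31.6,2.7,0.1],[0,0,0],1]]'
python3 -c "
from h import *
s=imaging.get_image('side');t=imaging.get_image('top')
cv2.imwrite('pics/s5.png',cv2.resize(s[160:310,180:300],None,fx=3.9,fy=3.9,interpolation=cv2.INTER_CUBIC))
cv2.imwrite('pics/t5.png',cv2.resize(t[190:250,190:330],None,fx=5,fy=5,interpolation=cv2.INTER_CUBIC))
go(.45,-.316,.049,-94)"
```

```text
clock: 8.4
ee_pos: [0.4491, -0.3153, 0.1864]
tool_rot: [-90.0, 0.1, -94.0]
ft_force: [0.2, -0.1, 0.4]
gripper_width: 1.0
from [ 0.4495 -0.3148  0.1869] [-9.000e+01  2.000e-02 -9.392e+01] shift cm [ 0.13 13.79  0.05] turn [-0.   0.1 -0. ]
```

View pics/s5.png

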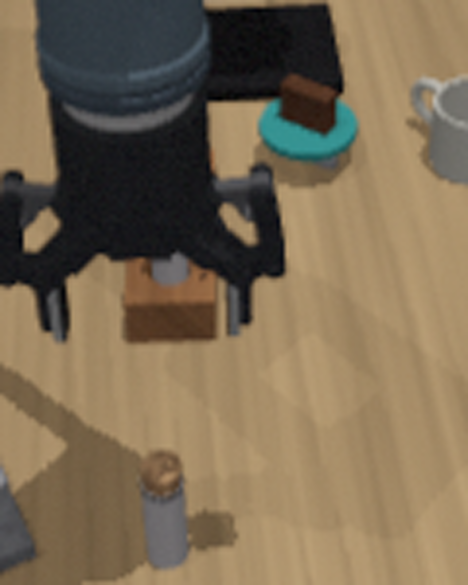

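View pics/t5.png

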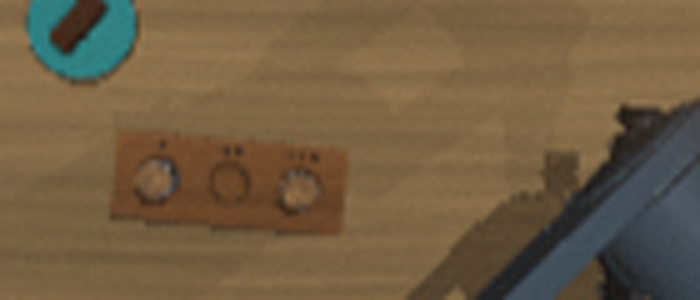

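The top view shows the tall tube upright in hole 1, at crop (156,180). Hole 2 is empty and the third tube is unmoved. The short tube lies between the fingers in the side view, so I'll grasp it.

```bash
python3 -m handwheel '[[[0.1,4,0.05],[0,0,0],1],[[0.1,8,0.05],[0,0,0],1],[[0.1,11,0.05],[0,0,0],1],[[0.1,13,0.05],[0,0,0],1],[[0.1,13.8,0.05],[0,0,0],1],[[0.1,13.8,0.05],[0,0,0],1],[[0.1,13.8,0.05],[0,0,0],0],[[0.1,13.8,0.05],[0,0,0],0],[[0.1,13.8,0.05],[0,0,0],0],[[0.1,13.8,0.05],[0,0,0],0],[[0.1,13.8,0.05],[0,0,0],0],[[0.1,13.8,0.05],[0,0,0],0],[[0.1,13.8,0.05],[0,0,0],0],[[0.1,13.8,0.05],[0,0,0],0],[[0.1,13.8,0.05],[0,0,0],0]]' 40
python3 -c "
from h import *
s=imaging.get_image('side')
cv2.imwrite('pics/s6.png',cv2.resize(s[210:310,180:280],None,fx=5,fy=5,interpolation=cv2.INTER_CUBIC))
go(.467,-.053,.21,-94)"
```

```text
clock: 9.75
ee_pos: [0.4501, -0.3178, 0.05]
tool_rot: [-89.9, -0.1, -94.0]
ft_force: [-1.2, 0.7, 5.8]
gripper_width: 0.288
from [ 0.4501 -0.3178  0.05  ] [-8.993e+01 -8.000e-02 -9.400e+01] shift cm [-26.51 -16.03  -0.15] turn [-0.1 -0.   0.1]
```

View pics/s6.png

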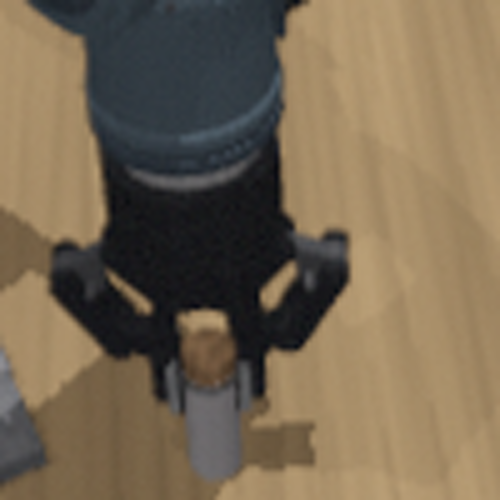

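The short tube is gripped in its upper third at 24.5 mm width, in side crop (210,400). It sits about 1.5 mm towards +y from the TCP, and I'll allow for that.

```bash
python3 -m handwheel '[[[0,-4,0],[0,0,0],0],[[0,-8,0],[0,0,0],0],[[0,-12,0],[0,0,0],0],[[-2,-16,-0.1],[0,0,0],0],[[-26.3,-16,-0.1],[0,0,0],0],[[-26.3,-16,-0.1],[0,0,0],0],[[-26.3,-16,-0.1],[0,0,0],0],[[-26.3,-16,-0.1],[0,0,0],0],[[-26.3,-16,-0.1],[0,0,0],0],[[-26.3,-16,-0.1],[0,0,0],0],[[-26.3,-16,-0.1],[0,0,0],0],[[-26.3,-16,-0.1],[0,0,0],0],[[-26.3,-16,-0.1],[0,0,0],0],[[-26.3,-16,-0.1],[0,0,0],0]]'
python3 -c "
from h import *
s=imaging.get_image('side')
cv2.imwrite('pics/s7.png',cv2.resize(s[130:240,180:270],None,fx=5,fy=5,interpolation=cv2.INTER_CUBIC))
go(.467,-.0545,.097,-94)"
```

```text
clock: 10.97
ee_pos: [0.4671, -0.0557, 0.2089]
tool_rot: [-90.0, -0.0, -94.1]
ft_force: [0.1, 0.2, -0.1]
gripper_width: 0.287
from [ 0.467  -0.0559  0.2088] [-9.00e+01 -1.00e-02 -9.41e+01] shift cm [-1.400e-01  1.118e+01 -1.000e-02] turn [ 0.  -0.1  0. ]
```

View pics/s7.png

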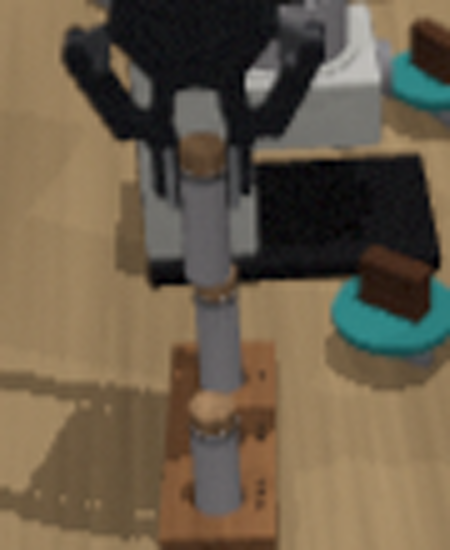

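The short tube hangs upright at crop (205,230), between the tall tube behind it and the third tube in front. I'll lower to just above hole 2.

```bash
python3 -m handwheel '[[[-0.14,4,0],[0,0,0],0],[[-0.14,8,0],[0,0,0],0],[[-0.14,10.5,0],[0,0,0],0],[[-0.14,11,0],[0,0,0],0],[[-0.14,11,0],[0,0,0],0],[[-0.14,11.2,0],[0,0,0],0],[[-0.14,11.5,0],[0,0,0],0],[[-0.14,11.8,0],[0,0,0],0],[[-0.14,12.1,0],[0,0,0],0],[[-0.14,12.4,0],[0,0,0],0],[[-0.14,12.7,0],[0,0,0],0]]'
python3 -c "
from h import *
go(.467,-.0545,.06,-94)"
```

```text
clock: 11.93
ee_pos: [0.4674, -0.0532, 0.082]
tool_rot: [-90.0, -0.0, -94.0]
ft_force: [0.3, -0.5, -0.7]
gripper_width: 0.289
from [ 0.4674 -0.0532  0.082 ] [-8.995e+01 -2.000e-02 -9.398e+01] shift cm [ 0.13  2.2  -0.03] turn [-0.  0.  0.]
```

The foot is at about 32 mm, below the 40 mm mouth, with no force. Next I'll push it home.

```bash
python3 -m handwheel '[[[0.05,0.5,0],[0,0,0],0],[[0.05,1.0,0],[0,0,0],0],[[0.05,1.4,0],[0,0,0],0],[[0.05,1.8,0],[0,0,0],0],[[0.05,2.1,0],[0,0,0],0],[[0.05,2.3,0],[0,0,0],0],[[0.05,2.4,0],[0,0,0],0],[[0.05,2.45,0],[0,0,0],0]]'

```

```text
clock: 12.6
ee_pos: [0.4675, -0.0539, 0.0598]
tool_rot: [-90.0, -0.0, -94.0]
ft_force: [-12.4, 2.9, 36.7]
gripper_width: 0.288
```

```bash
python3 -m handwheel '[[[0,-0.1,0],[0,0,0],0.8],[[0,-0.1,0],[0,0,0],0.8],[[0,-0.1,0],[0,0,0],0.8],[[0,-0.1,0],[0,0,0],0.8],[[0,-0.1,0],[0,0,0],0.8],[[0,-0.1,0],[0,0,0],0.8],[[0,-4,0],[0,0,0],1],[[0,-8,0],[0,0,0],1],[[0,-12,0],[0,0,0],1],[[0,-16,0],[0,0,0],1],[[0,-20,0],[0,0,0],1],[[0,-24,0],[0,0,0],1],[[0,-27,0],[0,0,0],1],[[0,-27,0],[0,0,0],1]]'
python3 -c "
from h import *
go(.5275,.204,.33,0)"
```

```text
clock: 13.77
ee_pos: [0.4699, -0.0547, 0.3348]
tool_rot: [-89.3, -0.2, -94.0]
ft_force: [0.3, 0.3, 0.1]
gripper_width: 0.999
from [ 0.4699 -0.0547  0.3348] [-89.33  -0.21 -93.99] shift cm [-26.21   0.43   3.95] turn [ -0.3 -94.    0.7]
```

```bash
python3 -m handwheel '[[[-26.2,0.4,4],[0,-94,0],1],[[-26.2,0.4,4],[0,-94,0],1],[[-26.2,0.4,4],[0,-94,0],1],[[-26.2,0.4,4],[0,-94,0],1],[[-26.2,0.4,4],[0,-94,0],1],[[-26.2,0.4,4],[0,-94,0],1],[[-26.2,0.4,4],[0,-94,0],1],[[-26.2,0.4,4],[0,-94,0],1],[[-26.2,0.4,4],[0,-94,0],1],[[-26.2,0.4,4],[0,-94,0],1],[[-26.2,0.4,4],[0,-94,0],1],[[-26.2,0.4,4],[0,-94,0],1],[[-26.2,0.4,4],[0,-94,0],1],[[-26.2,0.4,4],[0,-94,0],1],[[-26.2,0.4,4],[0,-94,0],1],[[-26.2,0.4,4],[0,-94,0],1]]'
python3 -c "
from h import *
s=imaging.get_image('side');t=imaging.get_image('top')
cv2.imwrite('pics/s8.png',cv2.resize(s[70:240,170:310],None,fx=3.5,fy=3.5,interpolation=cv2.INTER_CUBIC))
cv2.imwrite('pics/t8.png',cv2.resize(t[170:250,110:270],None,fx=5,fy=5,interpolation=cv2.INTER_CUBIC))
go(.5275,.204,.26,0)"
```

```text
clock: 15.1
ee_pos: [0.5251, 0.2049, 0.3227]
tool_rot: [-90.0, 0.0, -0.2]
ft_force: [-0.6, 0.1, -0.2]
gripper_width: 0.999
from [0.5252 0.2049 0.323 ] [-9.0e+01  2.0e-02 -1.3e-01] shift cm [ 0.23  6.3  -0.09] turn [ 0.  -0.1 -0. ]
```

View pics/s8.png

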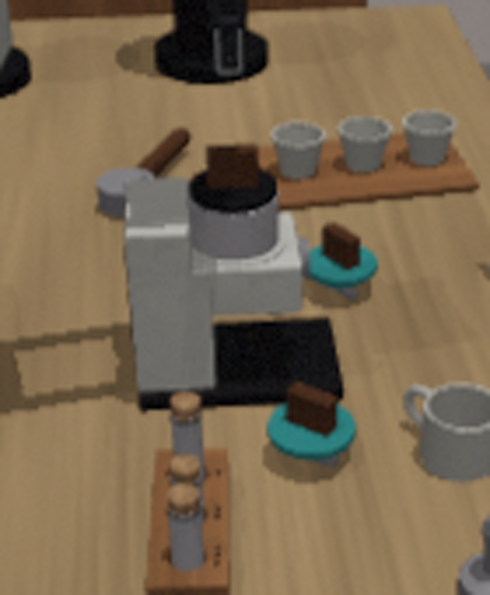

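View pics/t8.png

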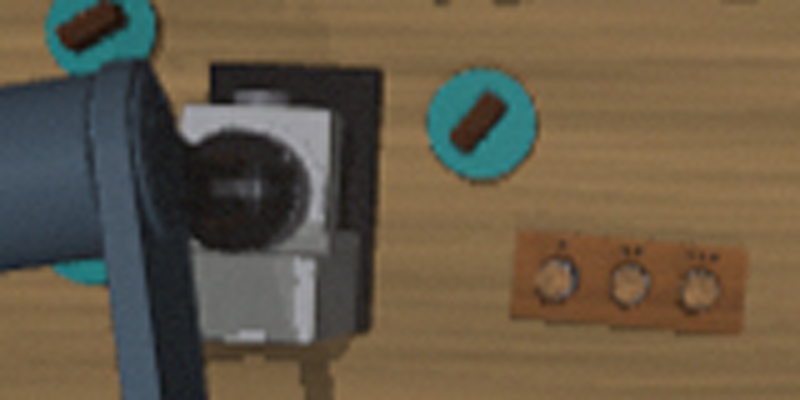

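The side crop does not show the gripper above the cap, which does not match the reported TCP. I'll look at the full frames.

```bash
python3 -c "
from h import *
cv2.imwrite('pics/s9.png',imaging.get_image('side'));cv2.imwrite('pics/t9.png',imaging.get_image('top'))
st=robot.get_state();print(st['ee_pos'],st['joint_positions'],st['clock'])
print(proj('side',st['ee_pos']),proj('top',st['ee_pos']))
"
```

```text
[0.52521543 0.20488181 0.3231824 ] [ 9.24874397e+00  5.36964646e+00  8.71004701e+01  9.36998001e-04
  8.75348803e+01 -8.06752285e+01] 15.3
[234.61827594  88.34621246] [147.93046157 207.78803797]
```

View pics/s9.png

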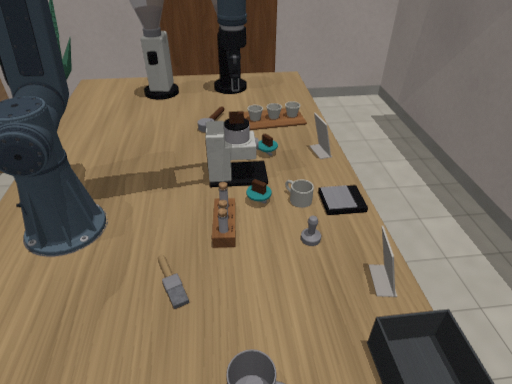

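View pics/t9.png

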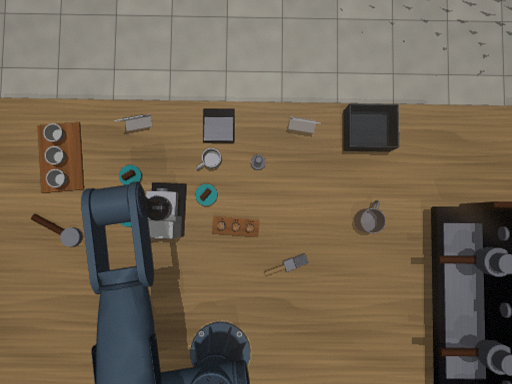

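The frames agree after all. The gripper is seen end-on at (233,75-90) in the side view, right above the cap, and its projected TCP is (234.6,88.3). All three tubes stand in the rack. I'll refine the cap axis from the first top picture.

```bash
python3 - <<'E'
from h import *
t=cv2.imread("pics/top0.png")
hs=cv2.cvtColor(t,cv2.COLOR_BGR2HSV)
x0,y0,x1,y1=140,190,178,224
v=cv2.resize(hs[y0:y1,x0:x1],None,fx=4,fy=4,interpolation=cv2.INTER_CUBIC)
m=(v[...,2]<75).astype(np.uint8)
m=cv2.morphologyEx(m,cv2.MORPH_CLOSE,np.ones((9,9)))
n,l,st,c=cv2.connectedComponentsWithStats(m)
print(st)
bar=cv2.inRange(v,np.array([5,90,45]),np.array([15,255,110]));k,l2,s2,c2=cv2.connectedComponentsWithStats(bar)
for i in range(1,k):
    if s2[i][4]>200: 
        b=(c2[i]+.5)/4-.5+[x0,y0]; ys,xs=np.where(l2==i); r=cv2.minAreaRect(np.c_[xs,ys].astype(np.float32)); print("bar",b,s2[i],r,onz("top",*b,.245),onz("top",*b,.24))
        pc=np.c_[xs,ys]-c2[i]; w,V=np.linalg.eigh(pc.T@pc); a=V[:,1]; e=[onz("top",*(b+a*q),.245) for q in(-6,6)]; d=e[1]-e[0]; print("bar yaw",np.degrees(np.arctan(d[1]/d[0])))
cs,_=cv2.findContours(m,cv2.RETR_EXTERNAL,cv2.CHAIN_APPROX_NONE)
for q in cs:
    if cv2.contourArea(q)>3000: 
        e=cv2.fitEllipse(q); b=(np.array(e[0])+.5)/4-.5+[x0,y0]; print("disc",e,b,onz("top",*b,.209),e[1][0]/4/ (419.1/1.389)*1000)
cv2.imwrite("pics/m.png",np.hstack([cv2.cvtColor(v,cv2.COLOR_HSV2BGR),cv2.cvtColor(m*255,cv2.COLOR_GRAY2BGR),cv2.cvtColor(bar,cv2.COLOR_GRAY2BGR)]))
E
```

```text
[[    0     0   145   136 10659]
 [   47     0    27     4    93]
 [  103     0    49   136  1408]
 [   17    24   110    99  8496]
 [    0   102     3     7    16]]
bar [153.75469005 207.74755302] [  44   44   25   57 1226] ((56.0, 72.0), (56.0, 24.0), 90.0) [0.52706689 0.20478836 0.245     ] [0.52716283 0.20590851 0.24      ]
bar yaw 0.11451461853426129
disc ((71.29491424560547, 73.4762954711914), (97.32758331298828, 109.30180358886719), 94.13650512695312) [157.44872856 207.99407387] [0.52710212 0.2006566  0.209     ] 80.64185947371793
```

View pics/m.png

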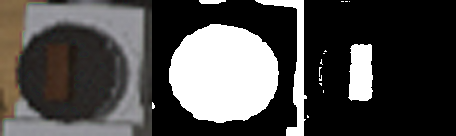

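```bash
python3 -m handwheel '[[[0.2,3,0],[0,0,0],1],[[0.2,6,0],[0,0,0],1],[[0.2,8,0],[0,0,0],1],[[0.2,9.5,0],[0,0,0],1],[[0.2,10.5,0],[0,0,0],1],[[0.2,10.9,0],[0,0,0],1],[[0.2,10.9,0],[0,0,0],1],[[0.2,10.9,0],[0,0,0],1]]' 50
python3 -c "
from h import *
s=imaging.get_image('side');t=imaging.get_image('top')
cv2.imwrite('pics/s10.png',np.hstack([cv2.resize(s[70:150,200:280],None,fx=5,fy=5,interpolation=cv2.INTER_CUBIC),cv2.resize(t[170:250,120:200],None,fx=5,fy=5,interpolation=cv2.INTER_CUBIC)]))
go(.527,.205,.214,0)"
```

```text
clock: 15.97
ee_pos: [0.5278, 0.205, 0.2152]
tool_rot: [-90.0, -0.1, -0.0]
ft_force: [0.2, 0.7, 0.3]
gripper_width: 1.003
from [0.5281 0.205  0.2157] [-89.98  -0.14  -0.  ] shift cm [-0.11  0.17 -0.  ] turn [-0.  -0.   0.1]
```

View pics/s10.png

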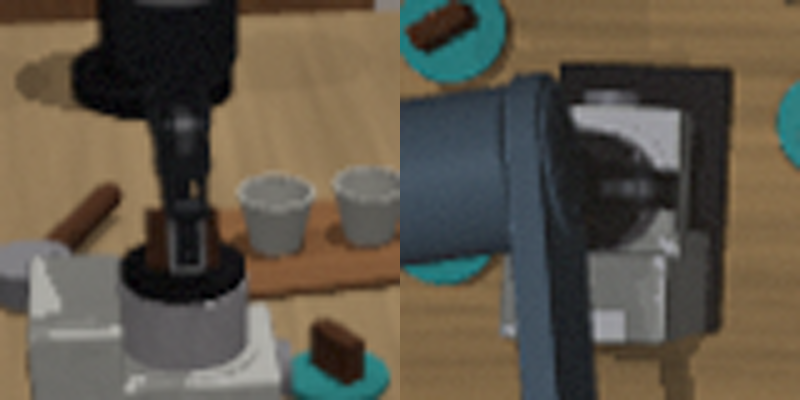

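The near finger covers the middle of the bar in the side crop, at (187,240) with the bar spanning 147 to 215. Closing now.

```bash
python3 -m handwheel '[[[-0.1,0.1,0],[0,0,0],0.15],[[-0.1,0.1,0],[0,0,0],0],[[-0.1,0.1,0],[0,0,0],0],[[-0.1,0.1,0],[0,0,0],0],[[-0.1,0.1,0],[0,0,0],0],[[-0.1,0.1,0],[0,0,0],0],[[-0.1,0.1,0],[0,0,0],0],[[-0.1,0.1,0],[0,0,0],0],[[-0.1,0.1,0],[0,0,0],0],[[-0.1,0.1,0],[0,0,0],0],[[-0.1,0.1,0],[0,0,0],0],[[-0.1,0.1,0],[0,0,0],0]]' 60
python3 -c "
from h import *
st=robot.get_state();print(st['ee_pos'],st['tool_rot'],st['ft_force'],st['moment'],st['gripper_width'])"
```

```text
clock: 17.07
ee_pos: [0.5264, 0.205, 0.2136]
tool_rot: [-90.0, -0.0, 0.0]
ft_force: [-0.0, 1.2, 3.7]
gripper_width: 0.205
[0.52643648 0.20498529 0.21358665] [-8.99866079e+01 -3.51095502e-02  5.19351070e-03] [-0.02349034  1.19727973  3.71083504] [ 0.13032928  0.00722157 -0.02415339] 0.205018784689234
```

The bar is held at 17.4 mm. First try counter-clockwise from above, which is a negative turn about the tool's y.

```bash
python3 -m handwheel '[[[0,0,0],[0,-3,0],0],[[0,0,0],[0,-6,0],0],[[0,0,0],[0,-8,0],0],[[0,0,0],[0,-10,0],0],[[0,0,0],[0,-11,0],0],[[0,0,0],[0,-11,0],0]]'
python3 -c "
from h import *
st=robot.get_state();print(st['ee_pos'],st['tool_rot'],st['ft_force'],st['moment'],st['gripper_width'])"
python3 -m handwheel '[[[0,0,0],[0,-1.5,0],0],[[0,0,0],[0,-3,0],0],[[0,0,0],[0,-4.5,0],0],[[0,0,0],[0,-6,0],0],[[0,0,0],[0,-6,0],0]]'
python3 -c "
from h import *
st=robot.get_state();print(st['ee_pos'],st['tool_rot'],st['ft_force'],st['moment'],st['gripper_width'])"
```

```text
clock: 17.57
ee_pos: [0.5259, 0.2057, 0.2136]
tool_rot: [-89.9, 0.0, 11.1]
ft_force: [-2.2, 3.7, 5.8]
gripper_width: 0.202
[0.52587642 0.20571798 0.21362553] [-8.99065600e+01  9.28915513e-03  1.10554512e+01] [-2.22157574  3.6873846   5.7834448 ] [ 0.61203994  0.35588258 -0.14421859] 0.20248728322913526
clock: 17.98
ee_pos: [0.5261, 0.2058, 0.2138]
tool_rot: [-89.9, -0.0, 16.9]
ft_force: [-2.5, 4.0, 6.2]
gripper_width: 0.2
[0.52610666 0.20580815 0.21377698] [-8.98715914e+01 -3.65656109e-02  1.69281379e+01] [-2.47653984  3.99877197  6.15860118] [ 0.78131224  0.36695582 -1.36377624] 0.20027211204576476
```

The twisting moment rose from -0.14 to -1.36 N·m between 11° and 17°, which is the hard stop. So I'll turn back and go clockwise.

```bash
python3 -m handwheel '[[[0,0,0],[0,4,0],0],[[0,0,0],[0,9,0],0],[[0,0,0],[0,14,0],0],[[0,0,0],[0,19,0],0],[[0,0,0],[0,24,0],0],[[0,0,0],[0,28,0],0],[[0,0,0],[0,32,0],0],[[0,0,0],[0,36,0],0],[[0,0,0],[0,40,0],0],[[0,0,0],[0,40,0],0]]'
python3 -c "
from h import *
st=robot.get_state();print(st['ee_pos'],st['tool_rot'],st['ft_force'],st['moment'],st['gripper_width'])"
```

```text
clock: 18.82
ee_pos: [0.5269, 0.205, 0.2136]
tool_rot: [-90.0, -0.1, -23.1]
ft_force: [1.3, 2.3, 3.6]
gripper_width: 0.202
[0.52686892 0.20496587 0.21358732] [-8.99520391e+01 -7.63360982e-02 -2.31343549e+01] [1.31053653 2.26829349 3.55527357] [ 0.09993261 -0.19314993 -0.0458115 ] 0.20218567695982467
```

It turns freely clockwise past 23° with a moment near zero, so it goes on to about 81°.

```bash
python3 -m handwheel '[[[0,0,0],[0,6,0],0],[[0,0,0],[0,12,0],0],[[0,0,0],[0,18,0],0],[[0,0,0],[0,24,0],0],[[0,0,0],[0,30,0],0],[[0,0,0],[0,36,0],0],[[0,0,0],[0,42,0],0],[[0,0,0],[0,48,0],0],[[0,0,0],[0,53,0],0],[[0,0,0],[0,57,0],0],[[0,0,0],[0,58,0],0],[[0,0,0],[0,58,0],0]]'
python3 -c "
from h import *
st=robot.get_state();print(st['ee_pos'],st['tool_rot'],st['ft_force'],st['moment'],st['gripper_width'])"
python3 -m handwheel '[[[0,-0.2,0],[0,0,0],0],[[0,-0.4,0],[0,0,0],0],[[0,-0.6,0],[0,0,0],0],[[0,-0.8,0],[0,0,0],0],[[0,-1.0,0],[0,0,0],0],[[0,-1.0,0],[0,0,0],0]]'
python3 -c "
from h import *
st=robot.get_state();print(st['ee_pos'],st['tool_rot'],st['ft_force'],st['moment'],st['gripper_width'])"
```

```text
clock: 19.82
ee_pos: [0.5274, 0.2056, 0.2137]
tool_rot: [-89.8, 0.1, -80.9]
ft_force: [3.9, 3.8, 1.9]
gripper_width: 0.202
[0.5274422  0.20560392 0.21374971] [-8.98081122e+01  5.67016894e-02 -8.09057175e+01] [3.86175624 3.83319236 1.8996738 ] [ 0.72726991 -0.70401379  0.1028503 ] 0.20190099969698716
clock: 20.32
ee_pos: [0.5256, 0.2047, 0.2224]
tool_rot: [-90.1, -0.0, -80.9]
ft_force: [0.2, -0.0, -2.4]
gripper_width: 0.203
[0.52558827 0.20474977 0.22240417] [-9.01162723e+01 -1.95660209e-02 -8.08700682e+01] [ 0.19289089 -0.03375829 -2.3611246 ] [-0.05728663 -0.01236544 -0.03488352] 0.2028848764371227
```

It came up 9 mm, past the 4 mm locked play, and carries only its own weight, so the cap is free. I'll lift straight up.

```bash
python3 -m handwheel '[[[0,-1,0],[0,0,0],0],[[0,-2,0],[0,0,0],0],[[0,-3,0],[0,0,0],0],[[0,-4,0],[0,0,0],0],[[0,-5,0],[0,0,0],0],[[0,-6,0],[0,0,0],0],[[0,-7,0],[0,0,0],0],[[0,-8,0],[0,0,0],0],[[0,-8.5,0],[0,0,0],0],[[0,-8.5,0],[0,0,0],0],[[0,-8.5,0],[0,0,0],0],[[0,-8.5,0],[0,0,0],0],[[0,-8.5,0],[0,0,0],0],[[0,-8.5,0],[0,0,0],0],[[0,-8.5,0],[0,0,0],0],[[0,-8.5,0],[0,0,0],0]]' 70
python3 -c "
from h import *
s=imaging.get_image('side');t=imaging.get_image('top')
cv2.imwrite('pics/s11.png',cv2.resize(s[50:250,180:320],None,fx=3,fy=3,interpolation=cv2.INTER_CUBIC))
cv2.imwrite('pics/t11.png',cv2.resize(t[150:270,110:310],None,fx=4,fy=4,interpolation=cv2.INTER_CUBIC))
st=robot.get_state();print(st['ee_pos'],st['tool_rot'],st['ft_force'],st['moment'],st['gripper_width'],st['joint_vel'])"
```

```text
clock: 21.65
ee_pos: [0.5261, 0.2048, 0.3079]
tool_rot: [-90.0, -0.0, -81.0]
ft_force: [-0.0, -0.3, -1.3]
gripper_width: 0.206
[0.52617483 0.20489149 0.30810891] [-9.00185849e+01  3.44386556e-04 -8.09939492e+01] [ 0.48645534  0.4684943  -1.23883259] [-0.03996404  0.02641875  0.00378532] 0.19965077695368386 [ 0.02048047 -0.17727062 -0.13829245  0.05153032 -0.16019505 -0.02463756]
```

View pics/s11.png

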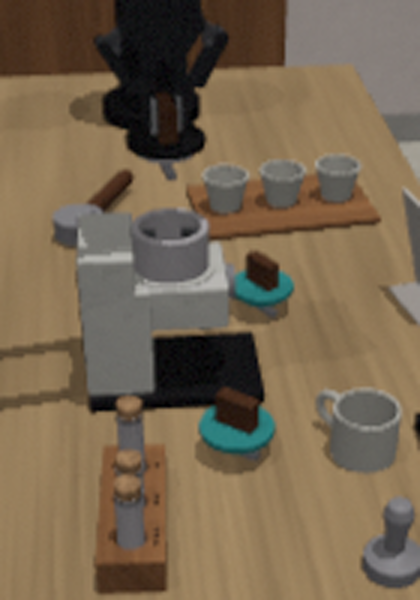

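View pics/t11.png

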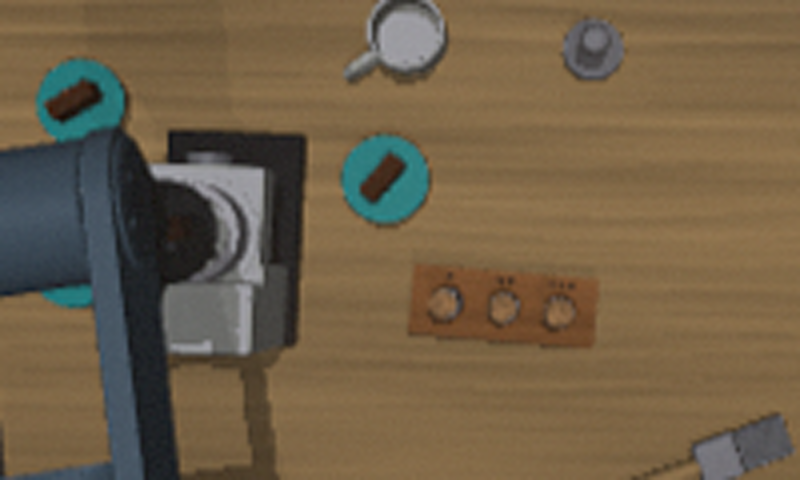

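The cap is clear of the open throat: its disc is at crop (165,140) and its stem end at (168,172), above the rim at about row 225. It looks level. The tubes stand in holes 1, 2 and 3, and the cup, tamper and turquoise look-alikes are in place. One check on the tube heights and the cap level remains.

```bash
python3 - <<'E'
from h import *
for n,x in(("tall top",[.4707,-.001,.12]),("short top",[.467,-.053,.095]),("third",[.4635,-.1047,.107]),("foot",[.5262,.2049,.308-.2135+.172])):
    print(n,np.round(proj("side",x),1),np.round((proj("side",x)-[200,80]+.5)*5,0))
s=imaging.get_image('side'); cv2.imwrite("pics/s12.png",cv2.resize(s[80:240,200:280],None,fx=5,fy=5,interpolation=cv2.INTER_CUBIC)[:, :][0:320]); cv2.imwrite("pics/s13.png",cv2.resize(s[170:240,200:260],None,fx=8,fy=8,interpolation=cv2.INTER_CUBIC))
a=proj("side",[.4707,-.001,.12]);b=proj("side",[.467,-.053,.095]);c=proj("side",[.4635,-.1047,.107]); print([np.round((q-[200,170]+.5)*8) for q in(a,b,c)])
st=robot.get_state();print(st['ee_pos'],st['tool_rot'],st['gripper_width'])
E
```

```text
tall top [223.2 184.1] [118. 523.]
short top [223.2 202.2] [119. 613.]
third [222.6 211. ] [115. 657.]
foot [235.5 105.8] [180. 131.]
[array([190., 117.]), array([190., 261.]), array([185., 332.])]
[0.52619102 0.20485993 0.30814257] [-9.00141644e+01 -2.25871477e-03 -8.09961953e+01] 0.19856954355033277
```

View pics/s12.png

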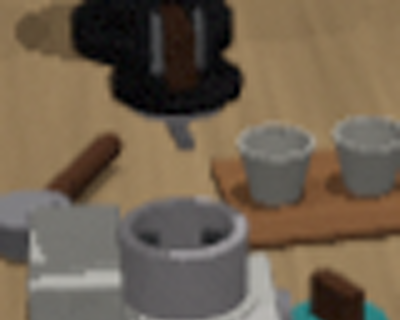

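View pics/s13.png

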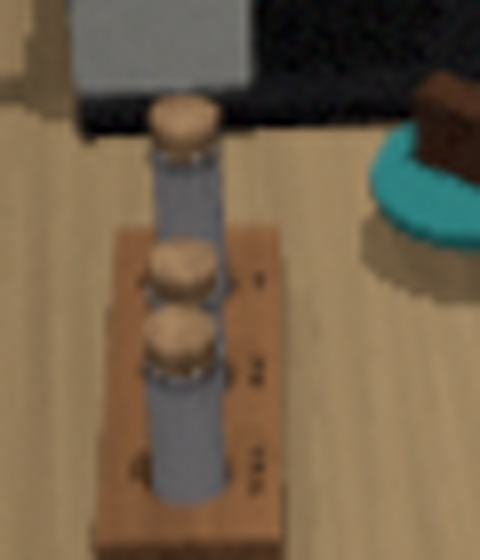

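The three cork tops lie at rows 112, 257 and 325, against predictions of 117, 261 and 332. The offset is the same for all three, including the untouched third tube, so both tubes are home. The cap's disc may lean slightly, so I'll check it closer.

```bash
python3 - <<'E'
from h import *
s=imaging.get_image('side'); cv2.imwrite("pics/s14.png",cv2.resize(s[72:120,210:262],None,fx=12,fy=12,interpolation=cv2.INTER_CUBIC))
e=robot.get_state()['ee_pos']; a=e+[0,0,.0135]
f=lambda X:np.round((proj("side",X)-[210,72]+.5)*12)
print("axis knob,disc top,foot",f(a),f(a-[0,0,.018]),f(a-[0,0,.055]))
for r,z in((.041,-.018),(.041,-.027)):
    c=np.array([f(a+[r*np.cos(t),r*np.sin(t),z]) for t in np.linspace(0,2*np.pi,181)])
    print("L",c[c[:,0].argmin()],"R",c[c[:,0].argmax()],"top",c[c[:,1].argmin()],"bot",c[c[:,1].argmax()])
E
```

```text
axis knob,disc top,foot [306. 208.] [308. 275.] [312. 411.]
L [146. 275.] R [469. 280.] top [329. 211.] bot [279. 343.]
L [148. 309.] R [469. 302.] top [336. 244.] bot [281. 377.]
```

View pics/s14.png

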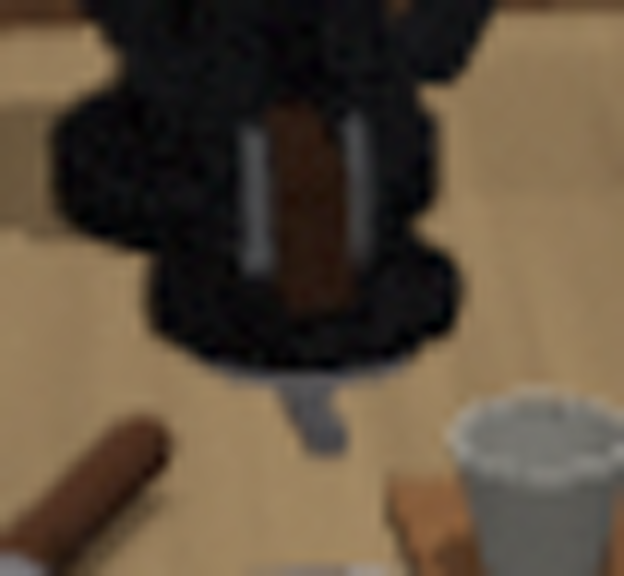

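The disc outline (left 148, right 463, bottom about 377) matches the level prediction (148, 469, 377). The slanted piece below it is the crossbar seen nearly end-on. The arm is still, so I'm handing in.

```bash
python3 -c "
from plant import robot
print(robot.get_state()['clock'],robot.hand_in())"
```

```text
the job is handed in; nothing more can be done
21.85 None
```

The job is handed in at 21.85 s on the robot's clock, well inside the 72 s limit.

- **Tubes:** The tall tube went into hole 1, then the short tube into hole 2. Each was pushed home with about 30–37 N and released. The foot heights from the arm were about 10 mm. In the last side view both cork tops were within a pixel of where a fully seated tube should show. The untouched third tube had the same small offset.
- **Cap:** Counter-clockwise it hit a stop somewhere between 11° and 17°, where the twisting moment rose to 1.4 N·m. Clockwise it turned freely to about 81° and lifted off carrying only its own weight.
- **Final hold:** The cap is held in the gripper over the throat, level and still. Its stem end is about 6.5 cm above the rim.
- **Surroundings:** In the last pictures the cup, tamper and turquoise look-alikes I could see had not moved. I did not recheck the pitcher, though the arm never went near it.
- **Disagreements:** The side camera read about 2 mm off from the arm's own position. The first disc-based estimate of the cap axis was about 4 mm off, because the mask included the collar. I used the bar and the disc edge instead.

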